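# Seat the square tin in the stone block and screw its lid down snug

### The job

The lid of the square metal tin is only started on its thread. Stand the tin upright and fully home in the square recess of the stone block, so that it cannot turn, then screw its lid down clockwise until the torque has clearly risen and the lid is snug on its rubber seal, without overtightening it. Leave the tin standing in the recess and the other things on the bench where they are.

Things in the scene. Friction and masses are not known exactly. Their poses are not given: they have to be found in the camera images.
- canister: Square aluminium tin, loose on the bench, with a round ribbed dark screw lid; about 0.45 kg in all (varies). Body 56 x 56 mm, edges along its x and y, 78 mm tall to its flat shoulder; origin at the centre of the underside, z up. The lid is captive, so the tin can be lifted by it: a ribbed cap 54 mm in diameter and 32 mm tall, its underside 83.5 to 87 mm above the tin's underside at the start.
- lid_grip (a point): On the tin's axis, 26 mm above its shoulder (fixed to the tin, not the lid): a TCP height that grips the lid's middle with the fingertips clear of the shoulder. The lid's ribbed sleeve gives a little, 4 N m per rad, and springs back on release. A clockwise turn (seen from above) screws it down, 12 mm a turn (1.9 mm per rad). It stays where it is left.
- lid_top (a point): On the tin's axis, 116 mm above its underside, about the lid's top at the start (116 to 119 mm). How far the lid must turn is not known: it takes a steady 0.5 N m until it meets the seal, 0.4 to 1.9 rad on; then 0.7 N m more per rad. Snug: turned last with 0.65 to 0.90 N m, best 0.77 (pushed back by the seal with 8 to 22 N). Over 0.95 N m (25 N) is overtightened and fails.
- block: Heavy pale stone block fixed to the bench, 160 (x) x 140 (y) x 50 mm tall, with a square recess in the middle of its top: 59 x 59 mm, sides along the block's x and y, 26 mm deep, mouth slightly chamfered. Origin at the centre of the block's underside.
- recess_floor (a point): Centre of the floor of the recess, 24 mm above the bench; axes as the block's. The tin is home when its underside rests here, in any of the four quarter turns.
- vase: Bystander, leave alone: small white carved vase, 48 mm wide, 90 mm tall; origin at the centre of its underside.
- stone_chip: Bystander, leave alone: rough lump of pale stone, 45 x 36 x 26 mm; origin at the centre of its underside.
- tea_glass: Bystander, leave alone: glass tea mug, 68 mm wide, 85 mm tall, handle to its side; origin at the centre of its underside.
- dish: Bystander, leave alone: shallow round steel dish, 84 mm wide, 24 mm tall; origin at the centre of its underside.
- rasp: Bystander, leave alone: flat rasp with wooden handle, 260 mm long, along its x; origin at the centre of its underside.
- chisel: Bystander, leave alone: plain steel stone chisel, 180 mm long, along its x; origin at the centre of its underside.
There are look-alikes about, which are no part of the job. What is shaped like the canister but blue is not meant.

How it is judged:
On the way, in this order (a step that is already met when the one before it is completed fails the run):
1. the tin stands upright and fully home in the recess (z of canister in the frame of recess_floor between -0.003 and 0.003 m and horizontal distance between canister and recess_floor below 0.004 m and angle between canister's own z axis and vertical below 0.06 rad), for 0.2 s.
2. with the tin in the recess, the lid is screwed down snug on its seal (contact force between lid_c0 and canister above 8 N and horizontal distance between canister and recess_floor below 0.004 m and angle between canister's own z axis and vertical below 0.06 rad), for 0.2 s.
At the end, for the whole second after the job is handed in: The tin stands upright (within 0.06 rad) and at rest in the recess, its underside within 3 mm of the floor and 4 mm of the centre, and its lid is wound snug on the seal, which pushes back on it with 8 to 22 N (all of step 2 and z of canister in the frame of recess_floor between -0.003 and 0.003 m and contact force between lid_c0 and canister below 22 N and linear speed of canister below 0.02 m/s); the robot touches nothing.
It fails at once if the lid is overtightened: it is pushed back by its seal with more than 25 N (contact force between lid_c0 and canister above 25 N).
It fails at once if the tin is tipped over by more than 0.5 rad (angle between canister's own z axis and vertical above 0.5 rad).
It fails at once if another thing on the bench is moved by more than 30 mm (distance of any of vase, stone_chip, tea_glass, dish, rasp, chisel from where it was at the start of the episode above 0.03 m).
It also fails if it takes over 72 s, if anything falls off the work surface, if the arm or the gripper's body presses on something with over 40 N, if the wrist force passes 120 N, or if a joint passes its speed limit or range.

### The arm

A 7-joint arm with a two-finger parallel gripper is mounted at the origin on the work surface. World frame = base frame: x ahead of the robot, y to its left, z up, the work surface at z = 0. Lengths are in m, angles in rad, forces in N, time in s.
With the tool pointing down it reaches from about 0.4 to 0.875 m from the base axis. Payload 19.3 kg.
Tool frame: the origin (TCP) lies between the finger pads, 19 mm behind the fingertips; this is the grasp point; z points along the fingers, y is the direction in which the jaws open and shut (so a half turn about z gives the same grasp; the last joint's range is limited). The gripper opens to 85 mm and grips with 20 to 120 N. Pads are 22 mm wide; open, the fingers measure 114 mm over their backs; the gripper's body (76 mm by 85 mm) begins 54 mm behind the grasp point. The pads swing forward as they close: fully open they stand 13 mm farther back than shut.
Start: joints at [1.14, 0.521, -0.036, 1.599, 0.021, 1.021, -0.113], TCP at [0.221, -0.585, 0.25] pointing down, gripper open.
Joint ranges: [-2.91, 2.91], [-0.3, 2.13], [-1.5, 1.42], [0.17, 2.43], [-1.26, 4.41], [0.16, 1.93], [-2.52, 2.52]. Speed limits (rad/s): [1.89, 1.89, 2.39, 2.39, 3.01, 3.01, 3.01].

### API

Orientations are given as [roll, pitch, yaw] about the fixed x, y, z axes, in that order (R = Rz(yaw) Ry(pitch) Rx(roll)).
In Python, from workcell import bot, grab_frame, calibration, workorder gives the robot as it stands.
- The arm moves only by the tool move_arm, never from a script. Its arguments are lists of equal length, an entry for each row: "jaw": the closure in counts, from 0 (fully open) to 255 (shut); "dp": the shift along the tool's x, y, z in units of 800 mm (1.0 is 800 mm), a list of three; "rotation": the turn, a rotation vector about the tool's x, y, z in units of pi rad (1.0 is pi rad), a list of three. In form: {"jaw": [jaw, ...], "dp": [[dx, dy, dz], ...], "rotation": [[rx, ry, rz], ...]}. A call has 1 to 10 rows; each row shifts and turns the commanded pose from where the row before left it, along the tool's axes as they then stand; what a row does not reach is not made up. A row lasts 1/8 s, in which the tool goes at most 62.5 mm and 10.7 degrees, less where a joint would pass 70% of its speed; a pose out of reach is approached as far as the arm can. A call with a number of a shift or a turn outside -1 to 1 is refused whole. A call with a gripper value outside its range is refused whole. The fingers move at their own pace and stop on an object; "squeeze" is the grip in N (left out, the last holds). Time passes only in rows, so rows that do not move let the fingers close. It gives the time, the measured TCP pose, the force and the opening at its end, in the units of the state.
- bot.observe(): the state, without advancing time (a new reading comes with each control period).
- grab_frame(name): name is "scene" or "top" or "wrist"; returns the picture (480x640x3 uint8, blue, green, red); there is no depth.
- calibration(name): a dict with "camera_matrix" (3x3 intrinsics, pixels), "dist" ([k1, k2, p1, p2, k3] as OpenCV has them; the pictures are not rectified), "T" (4x4, takes a point from camera to world coordinates). Camera axes: x right, y down, z forward; pixel columns grow to the right and rows downward; lengths in m; the calibration is good to about 2 mm. A picture is of the moment at which its call begins: read the wrist's pose just before it. calibration takes no time and is no camera call; for the wrist camera it gives the pose at the moment of the call.
- workorder.job_done(): hands the job in, once; it reports no verdict.
The state is a dict: "clock": time; "qpos": joint angles; "qd": joint speeds; "joint_efforts": joint torques, N m; "position": TCP position; "tool_rot": TCP orientation; "force": force on the tool from outside, world axes, zero at the start; "moment": the same for the moment, N m; "grip_width": finger opening in m.
Only numpy, scipy, OpenCV 4.12 (cv2) and the standard library are available. Lean on these libraries where they do the work, as an engineer would, in place of code of your own. Each camera call takes 0.05 s, during which the arm holds its last target. There are 200 camera calls.

## Working session

There is one attempt and no reset: what is moved stays moved. The work goes in short steps, Python scripts to look and compute and a tool call to move; the robot and the scene stay as the last step left them, time stands still between calls to the robot, and variables do not carry over. Pictures are saved under pics/ and viewed, about 8 in all and at most 12, crops included, and the job is handed in when it is done.

Besides the shell and the picture viewer there is one more tool, called after "Call:" by a JSON object that holds its "name" and its "arguments", one argument or row to a line. move_arm: Moves the arm, as the interface text tells. Shifts and turns lie within -1 to 1; 1 stands for 800 mm of shift or pi rad of turn. Its arguments: {"type":"object","properties":{"jaw":{"type":"array","items":{"type":"number"}},"dp":{"type":"array","items":{"type":"array","items":{"type":"number","minimum":-1,"maximum":1}}},"rotation":{"type":"array","items":{"type":"array","items":{"type":"number","minimum":-1,"maximum":1}}},"squeeze":{"type":"number"}},"required":["jaw","dp","rotation"]}

```bash
mkdir -p pics; python3 - <<'E'
from workcell import bot, grab_frame, calibration
import cv2,numpy as np
s=bot.observe(); print(s)
for n in("scene","top"):
    im=grab_frame(n); cv2.imwrite(f"pics/{n}0.png",im)
    c=calibration(n); print(n,np.round(c["camera_matrix"],1).tolist(),np.round(c["dist"],3),np.round(c["T"],3).tolist())
E
```

```text
{'clock': 0.0, 'qpos': array([ 1.13982274,  0.52201294, -0.03632881,  1.60001607,  0.02119765,
        1.02110469, -0.11279001]), 'qd': array([ 0.00074737, -0.00077209, -0.00046842,  0.00127783, -0.0009228 ,
       -0.00016207, -0.00148119]), 'joint_efforts': array([-1.74956665e-03, -9.27082586e+01,  1.97898656e+00, -3.69918716e+01,
        1.77657057e-02,  8.09318240e-03, -2.17002739e-04]), 'position': array([ 0.22047636, -0.58447313,  0.24942349]), 'tool_rot': array([-3.14043935e+00,  8.05795598e-05,  3.60773795e-01]), 'force': array([-0.35988333,  0.52998569,  0.12613332]), 'moment': array([-4.39947876e-02,  4.31580031e-05, -1.36633921e-02]), 'grip_width': 0.08518898890443768}
scene [[501.7, 0.0, 318.7], [0.0, 501.7, 237.3], [0.0, 0.0, 1.0]] [-0.046  0.     0.     0.     0.   ] [[0.81, 0.503, -0.301, 0.833], [0.586, -0.684, 0.435, -0.457], [0.013, -0.529, -0.849, 0.872], [0.0, 0.0, 0.0, 1.0]]
top [[572.0, 0.0, 322.9], [0.0, 572.0, 238.0], [0.0, 0.0, 1.0]] [-0.029  0.     0.     0.     0.   ] [[-0.019, -0.996, 0.089, 0.433], [-1.0, 0.017, -0.017, -0.035], [0.016, -0.089, -0.996, 1.364], [0.0, 0.0, 0.0, 1.0]]
```

View pics/top0.png

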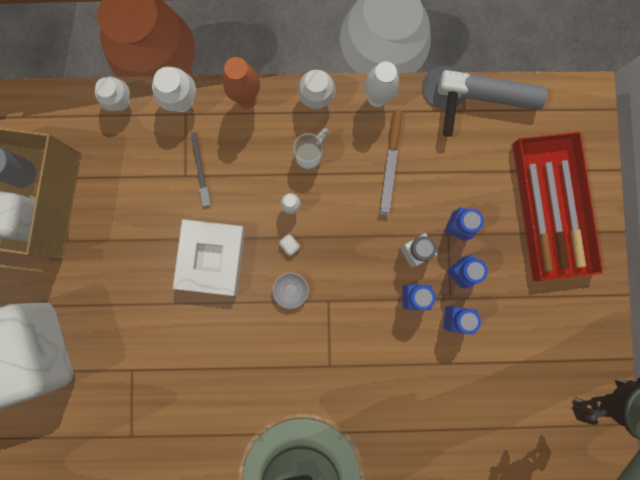

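View pics/scene0.png

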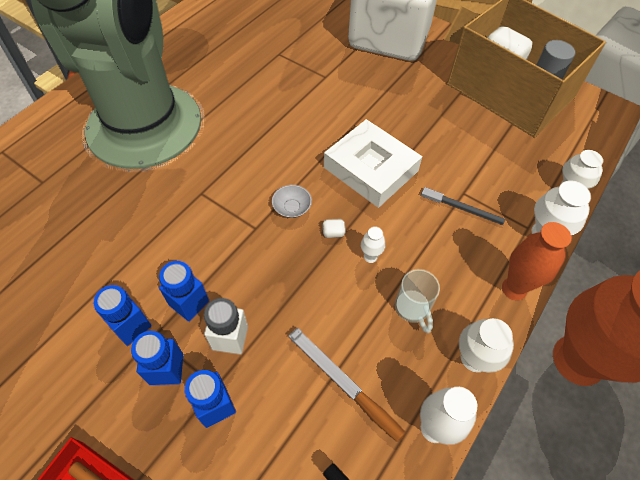

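The top view shows the tin at about (420,249), with blue look-alikes at (467,223), (470,271), (421,297) and (464,321). The block is at (209,258). The scene view shows the tin at (225,325) and the block at (373,160). Next I'll measure positions.

```bash
cat > h.py <<'E'
import cv2,numpy as np
from workcell import bot, grab_frame, calibration
def cast(c,px,z):
    px=np.asarray(px,float).reshape(-1,1,2)
    n=cv2.undistortPoints(px,c["camera_matrix"],c["dist"]).reshape(-1,2)
    T=np.asarray(c["T"]); d=np.c_[n,np.ones(len(n))]@T[:3,:3].T; o=T[:3,3]
    return o+d*((z-o[2])/d[:,2])[:,None]
def proj(c,P):
    T=np.linalg.inv(c["T"]); return cv2.projectPoints(np.asarray(P,float).reshape(-1,1,3),cv2.Rodrigues(T[:3,:3])[0],T[:3,3],c["camera_matrix"],c["dist"])[0].reshape(-1,2)
E
python3 - <<'E'
from h import *
im=cv2.imread("pics/top0.png"); c=calibration("top")
a=cv2.resize(im[205:305,160:260],None,fx=4,fy=4,interpolation=cv2.INTER_CUBIC)
b=cv2.resize(im[215:290,385:460],(400,400),interpolation=cv2.INTER_CUBIC)
cv2.imwrite("pics/crop0.png",np.hstack([a,b]))
hsv=cv2.cvtColor(im,cv2.COLOR_BGR2HSV)
m=((hsv[...,1]<50)&(hsv[...,2]>185)).astype(np.uint8)
for nm,(x0,y0,x1,y1),z in(("block",(165,210,255,305),.05),("tin",(395,225,440,275),.078)):
    mm=np.zeros_like(m);mm[y0:y1,x0:x1]=m[y0:y1,x0:x1]
    k=max(cv2.findContours(mm,0,2)[0],key=cv2.contourArea)
    P=cast(c,k,z)
    r=cv2.minAreaRect(P[:,:2].astype(np.float32)*1000);print(nm,cv2.contourArea(k),r)
for n in [(423,248),(467,223),(470,271),(421,297),(464,321)]: print(n,cast(c,n,.116).round(3))
E
```

```text
block 3987.0 ((511.7822265625, 207.54940795898438), (138.27122497558594, 157.7181396484375), 82.55217742919922)
tin 7.0 ((529.294677734375, -250.04452514648438), (7.063412666320801, 8.215377807617188), 25.368703842163086)
(423, 248) [[ 0.519 -0.277  0.116]]
(467, 223) [[ 0.572 -0.376  0.116]]
(470, 271) [[ 0.466 -0.379  0.116]]
(421, 297) [[ 0.412 -0.269  0.116]]
(464, 321) [[ 0.358 -0.361  0.116]]
```

View pics/crop0.png

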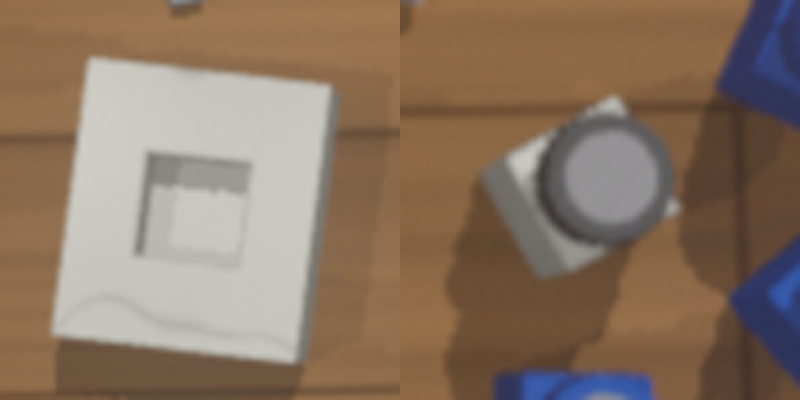

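```bash
python3 - <<'E'
from h import *
c=calibration("top")
B=np.array([(90,58),(331,86),(299,360),(52,332)])/4+[160,205]-.375
R=np.array([(147,152),(252,163),(240,268),(134,255)])/4+[160,205]-.375
for n,q in(("block",B),("recess",R)):
    P=cast(c,q,.05)[:,:2]; e=np.roll(P,-1,0)-P
    print(n,P.mean(0).round(4),np.hypot(*e.T).round(4),np.degrees(np.arctan2(e[:,1],e[:,0])).round(1))
f=lambda p:(np.array(p)-[400,0])/(400/75)+[385,215]-.4
S=cast(c,f([(617,97),(679,210)]),.078)[:,:2];e=S[1]-S[0];print("sh",S.round(4),np.hypot(*e),np.degrees(np.arctan2(e[1],e[0])))
G=cast(c,f([(482,172),(545,278)]),.0)[:,:2];e=G[1]-G[0];print("bot",G.round(4),np.hypot(*e),np.degrees(np.arctan2(e[1],e[0])))
print("lid",cast(c,f([(610,177)]),.1175),"diag centre from shoulder/bottom")
E
```

```text
block [0.512  0.2063] [0.1402 0.1582 0.1421 0.1587] [-97.6 173.   82.6  -7.7]
recess [0.5114 0.2061] [0.0608 0.0606 0.0612 0.0595] [-97.  173.3  82.   -7.1]
sh [[ 0.5559 -0.2905]
 [ 0.5073 -0.3153]] 0.05452404425101712 -152.99482981422238
bot [[ 0.5305 -0.2438]
 [ 0.4824 -0.2707]] 0.05514066377189363 -150.80933283721023
lid [[ 0.51916291 -0.27863532  0.1175    ]] diag centre from shoulder/bottom
```

The lid is at about (0.519, -0.279) and the tin's yaw is about 28°. The recess is at about (0.512, 0.206) with yaw about -7.4°. I'll move above the tin now.

Call:
{"name": "move_arm", "arguments": {
  "jaw": [0,0,0,0,0,0,0,0,0],
  "dp": [
    [0.0605,-0.0282,0],
    [0.0605,-0.0282,0],
    [0.0605,-0.0282,0],
    [0.0605,-0.0282,0],
    [0.0605,-0.0282,0],
    [0.0605,-0.0282,0],
    [0.0605,-0.0282,0],
    [0.0605,-0.0282,0],
    [0,0,0]
  ],
  "rotation": [
    [0,0,0],
    [0,0,0],
    [0,0,0],
    [0,0,0],
    [0,0,0],
    [0,0,0],
    [0,0,0],
    [0,0,0],
    [0,0,0]
  ],
  "squeeze": 80
}}

```text
clock: 1.23
position: [0.5217, -0.2753, 0.2495]
tool_rot: [-3.14, -0.001, 0.367]
force: [-0.1, -0.2, 0.2]
grip_width: 0.0853
```

```bash
python3 - <<'E'
from h import *
s=bot.observe();print(s["position"],s["tool_rot"],s["qpos"].round(3))
c=calibration("wrist");print(np.round(c["T"],3).tolist(),c["camera_matrix"][0],c["dist"])
im=grab_frame("wrist");cv2.imwrite("pics/w1.png",im)
print(proj(c,[[.519,-.279,.1175],[.519,-.279,0]]))
E
```

```text
[ 0.52172698 -0.27525821  0.24951867] [-3.14006522e+00 -9.95619217e-04  3.66853883e-01] [ 0.478  0.468 -0.129  1.692  0.067  0.986 -0.879]
[[0.358, -0.885, -0.298, 0.598], [-0.934, -0.34, -0.114, -0.246], [-0.001, 0.319, -0.948, 0.373], [0.0, 0.0, 0.0, 1.0]] [388.48292954   0.         323.54085611] [0.00280103 0.         0.         0.         0.        ]
[[327.622007   239.1398537 ]
 [326.53431642 200.96178156]]
```

View pics/w1.png

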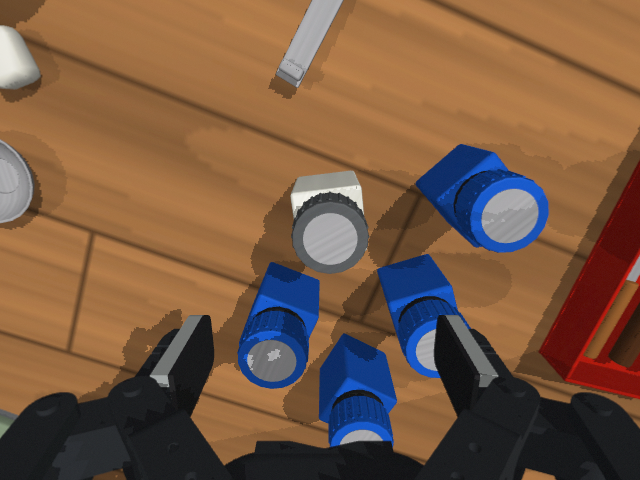

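The wrist view shows the grey lid top at about (330,238), where (328,239) was predicted. The blue tins are clear of the jaws if these run along world y. I'll turn to yaw π, which leaves clockwise range for screwing.

Call:
{"name": "move_arm", "arguments": {
  "jaw": [0,0,0,0,0,0,0,0],
  "dp": [
    [0,0,0],
    [0,0,0],
    [0,0,0],
    [0,0,0],
    [0,0,0],
    [0,0,0],
    [0,0,0],
    [0,0,0]
  ],
  "rotation": [
    [0,0,-0.0589],
    [0,0,-0.0589],
    [0,0,-0.0589],
    [0,0,-0.0589],
    [0,0,-0.0589],
    [0,0,-0.0589],
    [0,0,-0.0589],
    [0,0,-0.0589]
  ]
}}

```text
clock: 2.28
position: [0.5181, -0.2804, 0.2498]
tool_rot: [-3.141, 0.0, 1.846]
force: [-0.5, 0.2, 0.4]
grip_width: 0.0855
```

Call:
{"name": "move_arm", "arguments": {
  "jaw": [0,0,0,0,0,0,0,0],
  "dp": [
    [0,0,0],
    [0,0,0],
    [0,0,0],
    [0,0,0],
    [0,0,0],
    [0,0,0],
    [0,0,0],
    [0,0,0]
  ],
  "rotation": [
    [0,0,-0.0589],
    [0,0,-0.0589],
    [0,0,-0.0589],
    [0,0,-0.0589],
    [0,0,-0.0589],
    [0,0,-0.0589],
    [0,0,-0.0589],
    [0,0,0]
  ]
}}

```text
clock: 3.28
position: [0.5183, -0.2804, 0.2496]
tool_rot: [3.141, -0.001, 3.134]
force: [0.5, -0.4, 0.2]
grip_width: 0.0854
```

```bash
python3 - <<'E'
from h import *
s=bot.observe();print(s["clock"],s["position"],s["tool_rot"],s["qpos"].round(3))
c=calibration("wrist")
im=grab_frame("wrist")
# lid disc: light-grey top near prediction
p=proj(c,[[.519,-.279,.1175]])[0];print(p)
x,y=p.astype(int);hsv=cv2.cvtColor(im,cv2.COLOR_BGR2HSV)
w=90;x0,y0=max(x-w,0),max(y-w,0);cr=im[y0:y+w,x0:x+w];h=hsv[y0:y+w,x0:x+w]
m=((h[...,1]<40)&(h[...,2]>60)).astype(np.uint8)
cv2.imwrite("pics/w2.png",np.hstack([cv2.resize(cr,None,fx=2,fy=2),cv2.resize(cv2.merge([m*255]*3),None,fx=2,fy=2)]))
cc=cv2.cvtColor(cr,cv2.COLOR_BGR2GRAY)
for ci in (cv2.HoughCircles(cc,cv2.HOUGH_GRADIENT,1,5,param1=80,param2=18,minRadius=18,maxRadius=50)[0][:5]):
    q=ci[:2]+[x0,y0]; print(ci.round(1),q,cast(c,q,.1175).round(4))
E
```

```text
3.275 [ 0.5182723  -0.28035836  0.24960579] [ 3.14136168e+00 -7.66543324e-04  3.13386220e+00] [ 0.923  0.564 -0.774  1.67   0.435  1.089  1.583]
[325.61773581 235.74959723]
[89.5 89.5 36.1] [324.5 234.5] [[ 0.5181 -0.2798  0.1175]]
[89.5 82.5 42.7] [324.5 227.5] [[ 0.513  -0.2797  0.1175]]
[83.5 85.5 42.7] [318.5 230.5] [[ 0.5152 -0.2839  0.1175]]
[90.5 77.5 38.3] [325.5 222.5] [[ 0.5095 -0.279   0.1175]]
[80.5 80.5 48.3] [315.5 225.5] [[ 0.5115 -0.2859  0.1175]]
```

View pics/w2.png

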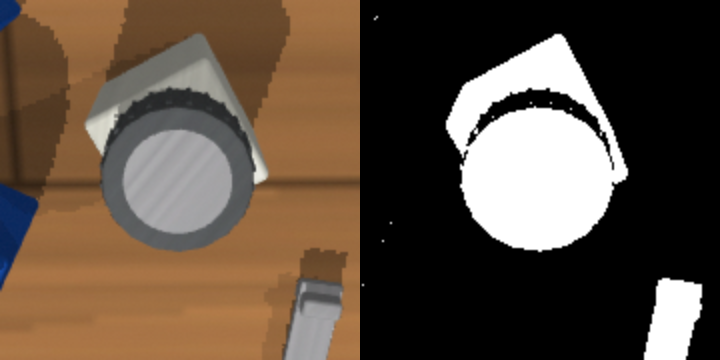

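The lid's circle fit puts it at (0.518, -0.280), within 1 mm of the TCP axis. The shoulder corners in the crop are at about (88,123), (212,58) and (267,178). I'll work out the tin's yaw from these while descending and gripping.

```bash
python3 - <<'E'
from h import *
c=calibration("wrist")
q=np.array([(88,123),(212,58),(267,178)])/2+[235,145]
P=cast(c,q,.078)[:,:2];e=np.diff(P,axis=0)
print(P.round(4),np.hypot(*e.T),np.degrees(np.arctan2(e[:,1],e[:,0])),(P[0]+P[2])/2)
E
```

```text
[[ 0.5078 -0.3149]
 [ 0.483  -0.2666]
 [ 0.5311 -0.2445]] [0.05422428 0.05290513] [117.17118399  24.68616789] [ 0.51942785 -0.27970271]
```

Call:
{"name": "move_arm", "arguments": {
  "jaw": [0,0,0,0,0,255,255,255,255,255],
  "dp": [
    [0,0,0.05],
    [0,0,0.05],
    [0,0,0.05],
    [0,0,0.032],
    [0,0,0],
    [0,0,0],
    [0,0,0],
    [0,0,0],
    [0,0,0],
    [0,0,0]
  ],
  "rotation": [
    [0,0,0],
    [0,0,0],
    [0,0,0],
    [0,0,0],
    [0,0,0],
    [0,0,0],
    [0,0,0],
    [0,0,0],
    [0,0,0],
    [0,0,0]
  ],
  "squeeze": 60
}}

```text
clock: 4.58
position: [0.5198, -0.2801, 0.1059]
tool_rot: [-3.14, 0.002, 3.135]
force: [-1.0, -2.4, 6.6]
grip_width: 0.0529
```

Call:
{"name": "move_arm", "arguments": {
  "jaw": [255,255,255,255,255,255],
  "dp": [
    [0,0,-0.0125],
    [0,0,-0.05],
    [0,0,-0.06],
    [0,0,-0.05],
    [0,0,-0.02],
    [0,0,0]
  ],
  "rotation": [
    [0,0,0],
    [0,0,0],
    [0,0,0],
    [0,0,0],
    [0,0,0],
    [0,0,0]
  ]
}}

```text
clock: 5.32
position: [0.5191, -0.2794, 0.2586]
tool_rot: [-3.141, 0.0, 3.136]
force: [0.1, 1.1, -5.5]
grip_width: 0.0524
```

```bash
python3 - <<'E'
from h import *
s=bot.observe();print({k:np.round(v,3) for k,v in s.items() if k not in("qd","joint_efforts")})
E
```

```text
{'clock': np.float64(5.325), 'qpos': array([ 0.925,  0.555, -0.781,  1.66 ,  0.429,  1.105,  1.589]), 'position': array([ 0.519, -0.279,  0.259]), 'tool_rot': array([-3.141,  0.   ,  3.136]), 'force': array([ 0.133,  1.07 , -5.526]), 'moment': array([-0.02 ,  0.001, -0.006]), 'grip_width': np.float64(0.052)}
```

Call:
{"name": "move_arm", "arguments": {
  "jaw": [255,255,255,255,255,255,255,255,255,255],
  "dp": [
    [0,0.03,0],
    [0,0.06,0],
    [0,0.07,0],
    [0,0.07,0],
    [0,0.07,0],
    [0,0.07,0],
    [0,0.07,0],
    [0,0.07,0],
    [0.005,0.06,0],
    [0.0044,0.037,0]
  ],
  "rotation": [
    [0,0,0],
    [0,0,0],
    [0,0,0],
    [0,0,0],
    [0,0,0],
    [0,0,0],
    [0,0,0],
    [0,0,0],
    [0,0,0],
    [0,0,0]
  ]
}}

```text
clock: 6.58
position: [0.5129, 0.2087, 0.2566]
tool_rot: [3.142, -0.003, 3.139]
force: [-0.0, -1.1, -5.3]
grip_width: 0.0525
```

Call:
{"name": "move_arm", "arguments": {
  "jaw": [255,255,255,255,255,255,255],
  "dp": [
    [0,0,0],
    [0,0,0],
    [0,0,0],
    [0,0,0],
    [0,0,0],
    [0,0,0],
    [0,0,0]
  ],
  "rotation": [
    [0,0,0.02],
    [0,0,0.04],
    [0,0,0.045],
    [0,0,0.045],
    [0,0,0.041],
    [0,0,0],
    [0,0,0]
  ]
}}

```text
clock: 7.45
position: [0.5139, 0.2063, 0.2575]
tool_rot: [-3.141, -0.001, 2.539]
force: [-0.2, 1.4, -5.5]
grip_width: 0.0524
```

```bash
python3 - <<'E'
from h import *
s=bot.observe();print({k:np.round(v,4) for k,v in s.items() if k not in("qd","joint_efforts")})
cw=calibration("wrist");w=grab_frame("wrist")
t=grab_frame("top");sc=grab_frame("scene");cv2.imwrite("pics/t3.png",t);cv2.imwrite("pics/s3.png",sc);cv2.imwrite("pics/w3.png",w)
a=cv2.resize(sc[60:210,300:450],(400,400),interpolation=cv2.INTER_CUBIC)
b=cv2.resize(w,(533,400))[:,66:466]
cv2.imwrite("pics/c3.png",np.hstack([a,b]))
print(proj(calibration("scene"),[s["position"],[.512,.206,.05]]))
E
```

```text
{'clock': np.float64(7.45), 'qpos': array([ 0.0274,  0.4787, -0.7124,  1.7547,  0.3556,  1.0425,  0.1566]), 'position': array([0.5139, 0.2063, 0.2575]), 'tool_rot': array([-3.1405e+00, -8.0000e-04,  2.5395e+00]), 'force': array([-0.1865,  1.3651, -5.4647]), 'moment': array([ 0.0444,  0.0396, -0.0185]), 'grip_width': np.float64(0.0524)}
[[385.96005791  78.36073578]
 [373.19526358 154.17802529]]
```

View pics/c3.png

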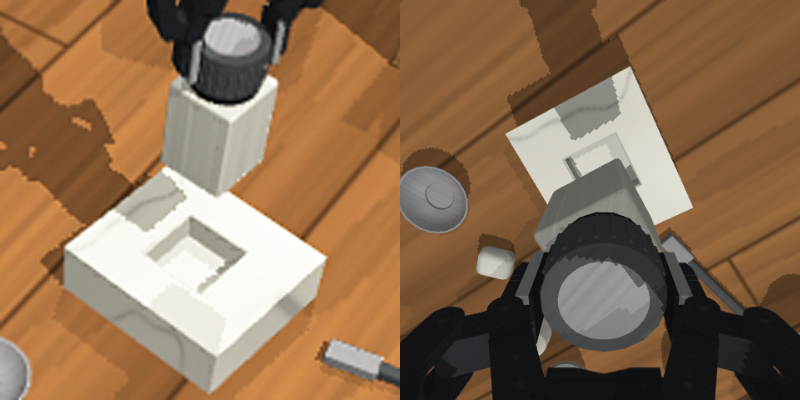

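The scene crop shows the tin hanging upright over the block, with its edges nearly parallel to the recess. The tin's bottom corner is at crop (217,194), and the recess corners are at about (148,258), (192,216), (244,248) and (203,292). I'll lower to just above the mouth and measure there.

Call:
{"name": "move_arm", "arguments": {
  "jaw": [255,255,255,255,255,255],
  "dp": [
    [0.002,-0.0014,0.02],
    [0,0,0.04],
    [0,0,0.035],
    [0,0,0.0175],
    [0,0,0],
    [0,0,0]
  ],
  "rotation": [
    [0,0,0],
    [0,0,0],
    [0,0,0],
    [0,0,0],
    [0,0,0],
    [0,0,0]
  ]
}}

```text
clock: 8.35
position: [0.5126, 0.2067, 0.1692]
tool_rot: [3.141, 0.0, 2.536]
force: [0.3, 0.7, -4.7]
grip_width: 0.0527
```

```bash
python3 - <<'E'
from h import *
s=bot.observe();print(s["clock"],s["position"].round(4),s["tool_rot"].round(4),s["force"].round(1))
sc=grab_frame("scene");t=grab_frame("top");cv2.imwrite("pics/s4.png",sc);cv2.imwrite("pics/t4.png",t)
a=cv2.resize(sc[105:215,315:425],None,fx=5,fy=5,interpolation=cv2.INTER_CUBIC)
cv2.imwrite("pics/c4.png",a)
c=calibration("scene")
# earlier pictures: block and recess corners, tin bottom corners in scene crop
f=lambda p:np.array(p,float)/(400/150)+[300,60]-.3
R=cast(c,f([(148,258),(192,216),(244,248),(203,292)]),.05)[:,:2]
B=cast(c,f([(64,248),(170,165),(327,258),(213,352)]),.05)[:,:2]
for P in(R,B):
    e=np.roll(P,-1,0)-P;print(P.mean(0).round(4),np.hypot(*e.T).round(4),np.degrees(np.arctan2(e[:,1],e[:,0])).round(1))
T=cast(c,f([(164,157),(217,194),(263,157)]),.1516)[:,:2];e=np.diff(T,axis=0)
print("tin",((T[0]+T[2])/2).round(4),np.hypot(*e.T),np.degrees(np.arctan2(e[:,1],e[:,0])))
E
```

```text
8.35 [0.5126 0.2067 0.1692] [3.1406e+00 5.0000e-04 2.5363e+00] [ 0.3  0.7 -4.7]
[0.5132 0.2053] [0.0599 0.0531 0.0591 0.0549] [ 86.2  -4.5 -92.  176.4]
[0.5109 0.2033] [0.1308 0.1596 0.1382 0.1546] [ 82.   -3.9 -99.9 173.5]
tin [0.5118 0.2113] [0.05257934 0.0534368 ] [-9.01824266 81.74515609]
```

View pics/c4.png

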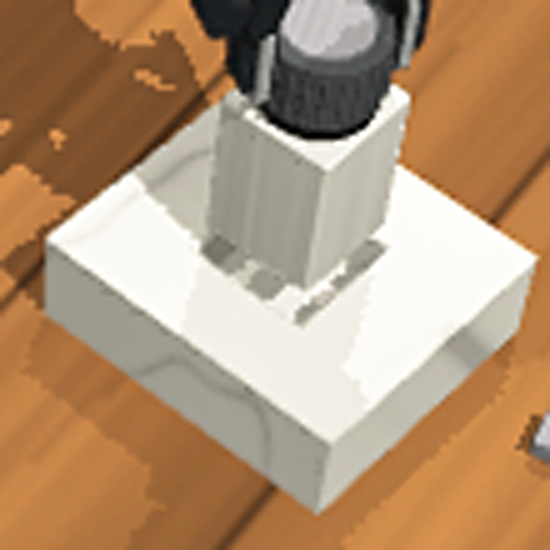

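The crop shows the tin hovering over the recess. Its bottom corners are at (208,230), (310,291) and (386,228), and the block's top corners at (47,242), (332,442) and (538,260).

```bash
python3 - <<'E'
from h import *
c=calibration("scene");f=lambda p:np.array(p,float)/5+[315,105]-.4
def three(n,q,z):
    P=cast(c,f(q),z)[:,:2];e=np.diff(P,axis=0);print(n,((P[0]+P[2])/2).round(4),P.round(4).tolist(),np.hypot(*e.T).round(4),np.degrees(np.arctan2(e[:,1],e[:,0])).round(1))
three("block",[(47,242),(332,442),(538,260)],.05)
three("recess",[(203,247),(298,325),(386,247)],.05)
three("tin",[(208,230),(310,291),(386,228)],.0633)
three("shoulder",[(222,97),(327,170),(408,97)],.0633+.078)
# top view: block corners with tin hanging
t=cv2.imread("pics/t4.png");cv2.imwrite("pics/c5.png",cv2.resize(t[205:305,160:260],None,fx=5,fy=5,interpolation=cv2.INTER_CUBIC))
E
```

```text
block [0.5128 0.2045] [[0.4246, 0.1453], [0.5814, 0.127], [0.601, 0.2637]] [0.1578 0.1381] [-6.6 81.8]
recess [0.5123 0.2069] [[0.4804, 0.1832], [0.5369, 0.171], [0.5441, 0.2306]] [0.0577 0.0601] [-12.2  83. ]
tin [0.5129 0.2054] [[0.4825, 0.1821], [0.5358, 0.1794], [0.5432, 0.2287]] [0.0533 0.0498] [-2.9 81.5]
shoulder [0.5117 0.2054] [[0.4817, 0.1829], [0.5367, 0.1746], [0.5418, 0.2278]] [0.0556 0.0535] [-8.6 84.5]
```

View pics/c5.png

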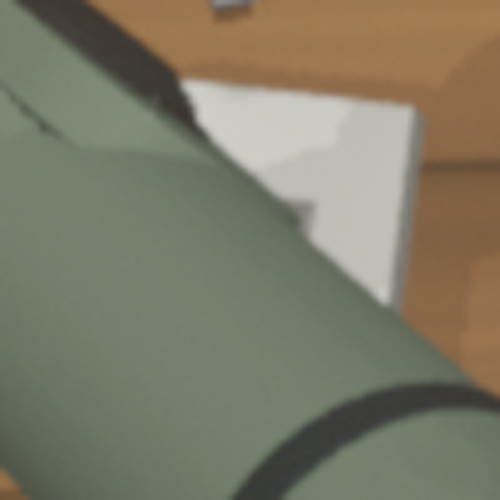

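The top view is blocked by the arm. The scene view puts the tin within about 1 mm and 1–2° of the recess, so I'll descend and watch the force.

Call:
{"name": "move_arm", "arguments": {
  "jaw": [255,255,255,255,255],
  "dp": [
    [-0.0004,-0.0005,0.01],
    [0,0,0.008],
    [0,0,0.004],
    [0,0,0],
    [0,0,0]
  ],
  "rotation": [
    [0,0,0],
    [0,0,0],
    [0,0,0],
    [0,0,0],
    [0,0,0]
  ]
}}

```text
clock: 9.07
position: [0.5123, 0.206, 0.1509]
tool_rot: [3.141, 0.0, 2.536]
force: [0.3, -0.1, -4.9]
grip_width: 0.0526
```

Call:
{"name": "move_arm", "arguments": {
  "jaw": [255,255,255,255],
  "dp": [
    [0,0,0.005],
    [0,0,0.003],
    [0,0,0],
    [0,0,0]
  ],
  "rotation": [
    [0,0,0],
    [0,0,0],
    [0,0,0],
    [0,0,0]
  ]
}}

```text
clock: 9.57
position: [0.5123, 0.2059, 0.1444]
tool_rot: [3.142, -0.0, 2.536]
force: [0.5, -0.0, -5.5]
grip_width: 0.0528
```

Call:
{"name": "move_arm", "arguments": {
  "jaw": [255,255,255,255,255,255],
  "dp": [
    [0,0,0.006],
    [0,0,0.006],
    [0,0,0.003],
    [0,0,0.002],
    [0,0,0],
    [0,0,0]
  ],
  "rotation": [
    [0,0,0],
    [0,0,0],
    [0,0,0],
    [0,0,0],
    [0,0,0],
    [0,0,0]
  ]
}}

```text
clock: 10.32
position: [0.5123, 0.206, 0.1309]
tool_rot: [3.141, 0.0, 2.536]
force: [-0.5, 0.3, -5.1]
grip_width: 0.0527
```

```bash
python3 - <<'E'
from h import *
s=bot.observe();print({k:np.round(v,4) for k,v in s.items() if k not in("qd","joint_efforts")})
E
```

```text
{'clock': np.float64(10.325), 'qpos': array([-0.0458,  0.6347, -0.6222,  1.871 ,  0.504 ,  0.7975,  0.0283]), 'position': array([0.5123, 0.206 , 0.1309]), 'tool_rot': array([3.1414e+00, 1.0000e-04, 2.5364e+00]), 'force': array([-0.5142,  0.2756, -5.0553]), 'moment': array([-0.0052, -0.0063,  0.0016]), 'grip_width': np.float64(0.0527)}
```

Call:
{"name": "move_arm", "arguments": {
  "jaw": [255,255,255,255,255],
  "dp": [
    [0,0,0.0015],
    [0,0,0.0012],
    [0,0,0.001],
    [0,0,0],
    [0,0,0]
  ],
  "rotation": [
    [0,0,0],
    [0,0,0],
    [0,0,0],
    [0,0,0],
    [0,0,0]
  ]
}}

```text
clock: 10.95
position: [0.5127, 0.206, 0.1296]
tool_rot: [3.141, 0.002, 2.536]
force: [-8.7, -5.9, 31.2]
grip_width: 0.0524
```

The tin is home: contact came at TCP z ≈ 0.130. I'll ease off the push, then start turning.

Call:
{"name": "move_arm", "arguments": {
  "jaw": [255,255,255,255],
  "dp": [
    [0,0,-0.0017],
    [0,0,0],
    [0,0,0],
    [0,0,0]
  ],
  "rotation": [
    [0,0,0],
    [0,0,0],
    [0,0,0],
    [0,0,0]
  ]
}}

```text
clock: 11.45
position: [0.5125, 0.2059, 0.1299]
tool_rot: [3.141, 0.001, 2.536]
force: [-3.9, -2.6, 13.3]
grip_width: 0.0525
```

```bash
cat > m.py <<'E'
from h import *
s=bot.observe();print({k:np.round(v,4).tolist() for k,v in s.items() if k in("clock","position","tool_rot","force","moment","grip_width")},s["qpos"][6].round(3))
E
python3 m.py
```

```text
{'clock': 11.45, 'position': [0.5125, 0.2059, 0.1299], 'tool_rot': [3.1413, 0.0007, 2.5363], 'force': [-3.9296, -2.5694, 13.3039], 'moment': [-0.7153, 0.9903, -0.0176], 'grip_width': 0.0525} 0.027
```

Call:
{"name": "move_arm", "arguments": {
  "jaw": [255,255,255,255,255,255,255],
  "dp": [
    [0,0,0],
    [0,0,0],
    [0,0,0],
    [0,0,0],
    [0,0,0],
    [0,0,0],
    [0,0,0]
  ],
  "rotation": [
    [0,0,0.015],
    [0,0,0.015],
    [0,0,0.015],
    [0,0,0.015],
    [0,0,0.015],
    [0,0,0.015],
    [0,0,0]
  ]
}}

```text
clock: 12.32
position: [0.5125, 0.2064, 0.1297]
tool_rot: [3.14, 0.0, 2.254]
force: [-2.2, 0.0, 7.7]
grip_width: 0.0526
```

```bash
python3 m.py
```

```text
{'clock': 12.325, 'position': [0.5125, 0.2064, 0.1297], 'tool_rot': [3.1405, 0.0003, 2.2537], 'force': [-2.2335, 0.0483, 7.6585], 'moment': [-0.0744, 0.5035, 0.4635], 'grip_width': 0.0526} -0.209
```

The running torque is about 0.48 N m, as described. I'll carry on in steps, following the lid down.

Call:
{"name": "move_arm", "arguments": {
  "jaw": [255,255,255,255,255,255],
  "dp": [
    [0,0,0.0001],
    [0,0,0.0001],
    [0,0,0.0001],
    [0,0,0.0001],
    [0,0,0.0001],
    [0,0,0]
  ],
  "rotation": [
    [0,0,0.015],
    [0,0,0.015],
    [0,0,0.015],
    [0,0,0.015],
    [0,0,0.015],
    [0,0,0]
  ]
}}

```text
clock: 13.08
position: [0.5125, 0.2064, 0.1293]
tool_rot: [3.141, 0.0, 2.018]
force: [-2.9, -0.8, 7.1]
grip_width: 0.0524
```

```bash
python3 m.py
```

```text
{'clock': 13.075, 'position': [0.5125, 0.2064, 0.1293], 'tool_rot': [3.1406, 0.0, 2.0181], 'force': [-2.9172, -0.757, 7.1342], 'moment': [-0.0948, 0.4852, 0.4411], 'grip_width': 0.0524} -0.405
```

Call:
{"name": "move_arm", "arguments": {
  "jaw": [255,255,255,255,255,255,255],
  "dp": [
    [0,0,0.0001],
    [0,0,0.0001],
    [0,0,0.0001],
    [0,0,0.0001],
    [0,0,0.0001],
    [0,0,0.0001],
    [0,0,0]
  ],
  "rotation": [
    [0,0,0.015],
    [0,0,0.015],
    [0,0,0.015],
    [0,0,0.015],
    [0,0,0.015],
    [0,0,0.015],
    [0,0,0]
  ]
}}

```text
clock: 13.95
position: [0.5124, 0.2063, 0.1287]
tool_rot: [3.141, -0.0, 1.735]
force: [-3.0, -0.4, 6.3]
grip_width: 0.0525
```

```bash
python3 m.py
```

```text
{'clock': 13.95, 'position': [0.5124, 0.2063, 0.1287], 'tool_rot': [3.1408, -0.0001, 1.7354], 'force': [-2.9897, -0.4109, 6.2533], 'moment': [-0.1923, 0.5178, 0.4928], 'grip_width': 0.0525} -0.637
```

Call:
{"name": "move_arm", "arguments": {
  "jaw": [255,255,255,255,255],
  "dp": [
    [0,0,0.0001],
    [0,0,0.0001],
    [0,0,0.0001],
    [0,0,0.0002],
    [0,0,0]
  ],
  "rotation": [
    [0,0,0.015],
    [0,0,0.015],
    [0,0,0.015],
    [0,0,0.015],
    [0,0,0]
  ]
}}

```text
clock: 14.58
position: [0.5124, 0.2063, 0.1284]
tool_rot: [3.141, -0.0, 1.547]
force: [-2.7, -0.2, 7.6]
grip_width: 0.0525
```

```bash
python3 m.py
```

```text
{'clock': 14.575, 'position': [0.5124, 0.2063, 0.1284], 'tool_rot': [3.1408, -0.0003, 1.5468], 'force': [-2.6658, -0.2227, 7.6212], 'moment': [-0.1697, 0.5084, 0.4875], 'grip_width': 0.0525} -0.791
```

Still at the plateau after about 0.87 rad of lid turn.

Call:
{"name": "move_arm", "arguments": {
  "jaw": [255,255,255,255,255,255],
  "dp": [
    [0,0,0.0001],
    [0,0,0.0001],
    [0,0,0.0001],
    [0,0,0.0001],
    [0,0,0.0002],
    [0,0,0]
  ],
  "rotation": [
    [0,0,0.015],
    [0,0,0.015],
    [0,0,0.015],
    [0,0,0.015],
    [0,0,0.015],
    [0,0,0]
  ]
}}

```text
clock: 15.32
position: [0.5124, 0.2062, 0.1279]
tool_rot: [3.141, -0.0, 1.311]
force: [-2.9, -1.0, 8.2]
grip_width: 0.0521
```

```bash
python3 m.py
```

```text
{'clock': 15.325, 'position': [0.5124, 0.2062, 0.1279], 'tool_rot': [3.1409, -0.0004, 1.3113], 'force': [-2.9242, -1.0433, 8.2099], 'moment': [-0.2946, 0.6092, 0.4893], 'grip_width': 0.0521} -0.983
```

Call:
{"name": "move_arm", "arguments": {
  "jaw": [255,255,255,255,255,255],
  "dp": [
    [0,0,0.0001],
    [0,0,0.0001],
    [0,0,0.0001],
    [0,0,0.0001],
    [0,0,0.0001],
    [0,0,0]
  ],
  "rotation": [
    [0,0,0.015],
    [0,0,0.015],
    [0,0,0.015],
    [0,0,0.015],
    [0,0,0.015],
    [0,0,0]
  ]
}}

```text
clock: 16.08
position: [0.5124, 0.2061, 0.1276]
tool_rot: [3.141, -0.0, 1.076]
force: [-3.8, -3.0, 9.3]
grip_width: 0.0525
```

```bash
python3 m.py
```

```text
{'clock': 16.075, 'position': [0.5124, 0.2061, 0.1276], 'tool_rot': [3.141, -0.0002, 1.0758], 'force': [-3.8469, -2.9649, 9.3062], 'moment': [-0.5341, 0.8862, 0.6261], 'grip_width': 0.0525} -1.172
```

The torque has started to rise (0.63). I'll take smaller steps now.

Call:
{"name": "move_arm", "arguments": {
  "jaw": [255,255,255,255,255],
  "dp": [
    [0,0,0],
    [0,0,0],
    [0,0,0],
    [0,0,0],
    [0,0,0]
  ],
  "rotation": [
    [0,0,0.015],
    [0,0,0.015],
    [0,0,0.015],
    [0,0,0],
    [0,0,0]
  ]
}}

```text
clock: 16.7
position: [0.5124, 0.206, 0.1273]
tool_rot: [3.141, -0.0, 0.935]
force: [-2.6, -1.7, 5.0]
grip_width: 0.0527
```

```bash
python3 m.py
```

```text
{'clock': 16.7, 'position': [0.5124, 0.206, 0.1273], 'tool_rot': [3.1412, -0.0002, 0.9354], 'force': [-2.6255, -1.7136, 4.9964], 'moment': [-0.5295, 0.5283, 0.7067], 'grip_width': 0.0527} -1.285
```

Call:
{"name": "move_arm", "arguments": {
  "jaw": [255,255,255,255],
  "dp": [
    [0,0,0],
    [0,0,0],
    [0,0,0],
    [0,0,0]
  ],
  "rotation": [
    [0,0,0.013],
    [0,0,0.013],
    [0,0,0],
    [0,0,0]
  ]
}}

```text
clock: 17.2
position: [0.5123, 0.2059, 0.1272]
tool_rot: [3.141, -0.0, 0.854]
force: [-2.6, -2.2, 4.9]
grip_width: 0.0525
```

```bash
python3 m.py
```

```text
{'clock': 17.2, 'position': [0.5123, 0.2059, 0.1272], 'tool_rot': [3.1414, -0.0001, 0.8539], 'force': [-2.6236, -2.2087, 4.9201], 'moment': [-0.4617, 0.3723, 0.7441], 'grip_width': 0.0525} -1.35
```

The torque is about 0.75 N m, close to the best value. I'll release and retreat straight up.

Call:
{"name": "move_arm", "arguments": {
  "jaw": [0,0,0,0,0,0],
  "dp": [
    [0,0,0],
    [0,0,0],
    [0,0,0],
    [0,0,0],
    [0,0,0],
    [0,0,0]
  ],
  "rotation": [
    [0,0,0],
    [0,0,0],
    [0,0,0],
    [0,0,0],
    [0,0,0],
    [0,0,0]
  ]
}}

```text
clock: 17.95
position: [0.5123, 0.2059, 0.1271]
tool_rot: [3.142, -0.0, 0.852]
force: [0.5, 0.6, -1.3]
grip_width: 0.0855
```

Call:
{"name": "move_arm", "arguments": {
  "jaw": [0,0,0,0,0,0,0],
  "dp": [
    [0,0,-0.02],
    [0,0,-0.04],
    [0,0,-0.05],
    [0,0,-0.05],
    [0,0,-0.03],
    [0,0,0],
    [0,0,0]
  ],
  "rotation": [
    [0,0,0],
    [0,0,0],
    [0,0,0],
    [0,0,0],
    [0,0,0],
    [0,0,0],
    [0,0,0]
  ]
}}

```text
clock: 18.82
position: [0.512, 0.2058, 0.2791]
tool_rot: [3.142, 0.0, 0.853]
force: [-0.5, 0.2, -0.9]
grip_width: 0.0855
```

```bash
python3 - <<'E'
from h import *
s=bot.observe();print(s["force"].round(2),s["moment"].round(3),s["grip_width"],s["position"])
sc=grab_frame("scene");w=grab_frame("wrist")
a=cv2.resize(sc[60:270,240:450],(400,400),interpolation=cv2.INTER_CUBIC);b=cv2.resize(w,(533,400))[:,66:466]
cv2.imwrite("pics/c6.png",np.hstack([a,b]))
c=calibration("scene");print((proj(c,[[.5125,.2055,.024+.0835+.032-.0035],[.5125,.2055,.102]])-[240,60])*400/210)
E
```

```text
[-0.49  0.19 -0.9 ] [ 0.001 -0.001 -0.021] 0.08546897689639692 [0.51204239 0.20575297 0.27911564]
[[262.2638461  125.71762456]
 [258.79828029 148.00869113]]
```

View pics/c6.png

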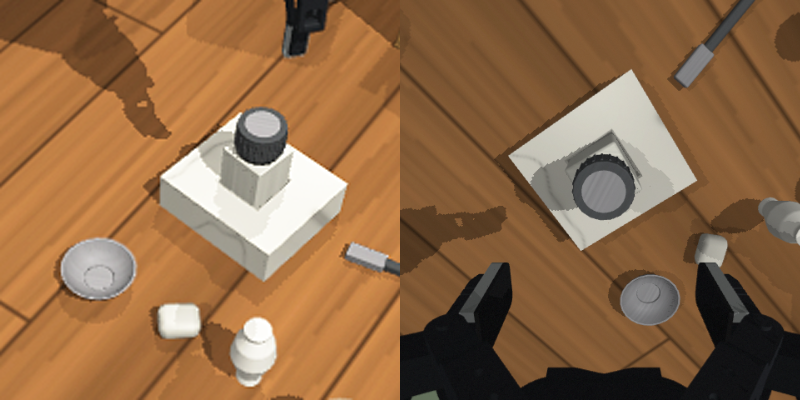

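The tin stands upright in the recess. The lid top is at crop (262,124), where (262,126) was predicted for a home tin, and the bystanders are in place. The torque corrected for the sensor zero is about 0.765 N m, so I'm handing in.

```bash
python3 -c "
from workcell import workorder
print(workorder.job_done())"
```

```text
the job is handed in; nothing more can be done
None
```

The tin is standing in the stone block's recess with its lid screwed down snug, and I handed the job in at about 19 s on the robot's clock. No verdict was reported.

I picked the tin up by its lid, lined it up with the recess and lowered it until the wrist force showed contact with the floor. I then turned the lid clockwise with the same grip, let go and moved straight up.

**Lid torque:** it ran steadily at about 0.49 N m, then rose at the seal. The last reading was 0.744 N m, or about 0.765 N m after correcting for the sensor's zero offset. That is close to the best value of 0.77. I did not measure the seal's push directly.

**Last checks:** the closing picture showed the tin upright in the recess, with its lid top within 2–3 pixels of where a fully seated tin's would be. The gripper was clear, and the dish, stone chip and vase looked undisturbed, as did the part of the chisel in view. The tea glass and rasp were outside that picture, and I did not check them again at the end. No other checks failed or disagreed, but the top camera could not confirm the fit because the arm was in its way.

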